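Set the slope of a pantry feed tray so that the tin just runs

ROBOT

A 6-joint arm with a two-finger parallel gripper is mounted at the origin on the work surface. World frame = base frame: x ahead of the robot, y to its left, z up, the work surface at z = 0. Lengths are in m, angles in degrees, forces in N, time in s.
With the tool pointing down it reaches from about 0.375 to 0.9 m from the base axis. Payload 3.1 kg.
Tool frame: the origin (TCP) lies between the finger pads; the fingertips stand 11 mm ahead of it and the grasp point (between the pads) lies 8 mm behind it; z points along the fingers, y is the direction in which the jaws open and shut (so a half turn about z gives the same grasp; the last joint's range is limited). The gripper opens to 87 mm and grips with 3 to 60 N. Pads are 19 mm wide; open, the fingers measure 117 mm over their backs; the gripper's body (75 mm by 190 mm) begins 51 mm behind the grasp point.
Start: joints at [-80.3, 30.224, 82.088, -0, 67.689, -10.227], TCP at [0.213, -0.588, 0.21] pointing down, gripper open.
Joint ranges: [-176.69, 176.69], [-43.24, 126.21], [12.49, 139.97], [-82, 262], [0, 151.66], [-163.58, 163.58]. Speed limits (degrees/s): [159.86, 159.86, 180, 180, 180, 180].

INTERFACE

Orientations are given as a 3x3 rotation matrix whose columns are the frame's x, y, z axes.
In Python, from rig import bot, vision gives the robot as it stands. The module is installed in compiled form; this text tells all that it offers.
- The arm moves only by the tool jog_arm, never from a script. Its argument "rows" is a list of rows, each an object with "dp": the shift along the tool's x, y, z in mm, a list of three; "turn": the turn, a rotation vector about the tool's x, y, z in degrees, a list of three; "grip": the opening, from 0 (shut) to 1 (fully open). A call has 1 to 10 rows; each row is the pose to reach, as a shift and turn from the pose commanded when the call began, along the tool's axes at that moment; what a row does not reach only later rows make up. A row lasts 1/10 s, in which the tool goes at most 50 mm and 8.59 degrees, less where a joint would pass 70% of its speed; a pose out of reach is approached as far as the arm can. A call with a gripper value outside its range is refused whole. The fingers move at their own pace and stop on an object; the grip force is fixed at half the most. Time passes only in rows, so rows that repeat a pose let the fingers close. It gives the time, the measured TCP pose, the force and the opening at its end, in the units of the state.
- bot.read_state(): the state, without advancing time (a new reading comes with each control period).
- vision.capture(name): name is "scene" or "top" or "wrist"; returns (picture, depth): 480x640x3 uint8, red, green, blue; 480x640 float32, m along the optical axis (not along the pixel's ray), 0 where there is no reading.
- vision.camera_info(name): a dict with "vertical_fov" (degrees; the focal length in pixels is half the picture's height over the tangent of half this angle, whatever the lens; pixels are square), "cx", "cy" (the principal point, pixels), "position" and "rotation" of the camera in the world. Camera axes: x right, y down, z forward; pixel columns grow to the right and rows downward; lengths in m; the calibration is good to about 2 mm. A picture is of the moment at which its call begins: read the wrist's pose just before it. camera_info takes no time and is no camera call; for the wrist camera it gives the pose at the moment of the call.
- bot.hand_in(): hands the job in, once; it reports no verdict.
The state is a dict: "time_s": time; "joint_positions": joint angles; "qvel": joint speeds; "tau": joint torques, N m; "position": TCP position; "tcp_rot": TCP orientation; "force": force on the tool from outside, world axes, zero at the start; "moment": the same for the moment, N m; "opening": opening from 0.0 (shut) to 1.0 (fully open).
Only numpy, scipy, OpenCV 4.12 (cv2) and the standard library are available. Lean on these libraries where they do the work, as an engineer would, in place of code of your own. Each camera call takes 0.05 s, during which the arm holds its last target.

TASK

Set the slope of the gravity-feed tray: raise it by its red bar, slowly, until the blue tin just starts to slide by itself, then hold that angle while the tin runs gently down to the red stop, and leave the tray standing at that slope. The amber jar in the other lane must stay behind the yellow line; do not touch tin or jar, and leave everything around the rack alone.

Things in the scene. Friction and masses are not known exactly. Their poses are not given: they have to be found in the camera images.
- hinge (a point): middle of the hinge line of the feed tray, at the tray's low front end, 45 mm above the table, on a fixed dark steel base (300 x 190 mm) lying on the table. Its x axis points level from the hinge towards the red bar, y lies along the hinge line, z is up. The tray (white, 280 mm long from the hinge, 168 mm wide) turns up about this line.
- tray (a joint): angle of the tray above level in rad: 0 is level (as it starts), growing as the bar end is raised, at most 0.75. The hinge is stiff: the tray stays wherever it is left. Raising it takes about 8 to 14 N at the bar, lowering it 1 to 5 N.
- lane (a point): frame fixed to the tray, its origin on the hinge line: x runs up the lanes towards the bar, y across the tray, z out of the tray's face. The face on which things slide is at z = 3 mm. Two lanes 78 mm wide, their middles at y = +41 and -41 mm, between dark rails 14 mm high (tops 17 mm above the hinge line). At the low end a red stop across both lanes (its inner face at x = 6 mm, top at z = 21 mm); a yellow line is painted across both lanes at x = 165 mm.
- bar (a point): middle of the red round lifting bar, 12 mm thick and 164 mm long, parallel to the hinge line; it is fixed to the tray at x = 365 mm, z = 22 mm in the lane frame (67 mm above the table when level), 85 mm clear of the tray's end, carried by two thin arms at its ends, 78 mm to either side of this point. Pinched across from above it can turn between the fingers as the tray tilts.
- tin_center (a point): centre of a flat blue fish tin with a bright metal band round its sides, 85 mm long (its x, along the lane), 58 mm wide, 26 mm high, about 150 g. It starts at rest in the upper part of one of the two lanes, wholly above the yellow line. How slippery it is varies: it begins to slide on its own at some tray angle between about 0.19 and 0.40 rad. Against the red stop its centre is at x = 48 to 49 mm in the lane frame.
- jar_center (a point): centre of a squat amber jar with an orange lid and a rubber foot, 58 mm in diameter, 44 mm high, about 150 g, standing in the upper part of the other lane, wholly above the yellow line; its centre starts at x = 205 to 235 mm in the lane frame. It grips better than the tin (friction 1.5 times the tin's) and slides only at a clearly steeper angle.
- can_green: green can, 67 mm in diameter, 100 mm high, standing beside the rack; origin under its centre. Leave it.
- can_red: red can, same size, standing on the other side of the rack; origin under its centre. Leave it.
- loaf_a: round brown loaf, 165 mm in diameter, 82 mm high, beyond the bar end of the rack; origin under its centre. Leave it.
- loaf_b: round brown loaf, same size, on the robot's right; origin under its centre. Leave it.
- nut_jar: white jar with an orange cap, 84 mm in diameter, 120 mm high, on the robot's right; origin under its centre. Leave it.
- spatula: kitchen spatula lying on the table on the robot's left; origin under its middle. Leave it.
Not all that is in view belongs to the job. There is more than one size of the part that bears jar_center; the job needs the smallest. What is shaped like the part that bears tin_center but white is not meant.

How it is judged (in metres and radians):
On the way:
1. the tin slides down its lane by itself (its centre between 80 and 175 mm from the hinge) while the tray is held still (under 0.06 rad/s) above 0.15 rad (x of tin_center in the frame of lane between 0.08 and 0.175 m and value of joint tray above 0.15 rad and velocity of joint tray between -0.06 and 0.06 rad/s), for 0.1 s.
At the end, for the whole second after the job is handed in: the tin rests against the red stop (centre within 8 mm of touching it), the jar rests behind the yellow line (centre above 185 mm), and the tray, released, stands still at its slope, above 0.17 rad (x of tin_center in the frame of lane below 0.056 m and x of jar_center in the frame of lane above 0.185 m and value of joint tray above 0.17 rad and linear speed of each of tin, jar below 0.02 m/s and velocity of joint tray between -0.06 and 0.06 rad/s).
It fails at once if the tin shoots down the tray (faster than 0.45 m/s) (linear speed of tin above 0.45 m/s).
It fails at once if the jar slides over the yellow line (x of jar_center in the frame of lane below 0.185 m).
It fails at once if the tray is swung (faster than 0.15 rad/s) after the tin has started to slide (x of tin_center in the frame of lane below 0.175 m and (velocity of joint tray above 0.15 rad/s or velocity of joint tray below -0.15 rad/s)).
It fails at once if the robot touches the tin or the jar (contact force between any of the fingers, the arm and tin above 0.5 N or contact force between any of the fingers, the arm and jar above 0.5 N).
It fails at once if something around the rack is displaced by more than 20 mm (distance of any of can_green, can_red, loaf_a, loaf_b, nut_jar, spatula from where it was at the start of the episode above 0.02 m).
It also fails if it takes over 51 s, if anything falls off the work surface, if the arm or the gripper's body presses on something with over 40 N, if the wrist force passes 120 N, or if a joint passes its speed limit or range.

## Working session

There is one attempt and no reset: what is moved stays moved. The work goes in short steps, Python scripts to look and compute and a tool call to move; the robot and the scene stay as the last step left them, time stands still between calls to the robot, and variables do not carry over. Pictures are saved under pics/ and viewed, and the job is handed in when it is done.

Besides the shell and the picture viewer there is one more tool, called after "Request:" in YAML: its name, and indented under it one key for each argument. jog_arm: Moves the arm, as the interface text tells. Its arguments: {"type":"object","properties":{"rows":{"type":"array"}},"required":["rows"]}

```bash
mkdir -p pics; python3 - <<'E'
from rig import bot, vision
import cv2,numpy as np
for n in("scene","top"):
    p,d=vision.capture(n); cv2.imwrite(f"pics/{n}0.png",p[:,:,::-1]); np.savez(f"{n}0.npz",p=p,d=d)
    i=vision.camera_info(n); print(n,i)
print(bot.read_state())
E
```

```text
scene {'vertical_fov': 51.355297555640334, 'cx': 323.109967576237, 'cy': 239.96476553247072, 'position': array([ 1.73042512, -0.28538911,  0.85633233]), 'rotation': array([[ 0.28181446,  0.52223761, -0.80489036],
       [ 0.959427  , -0.16122661,  0.23131324],
       [-0.00896927, -0.83742096, -0.54648485]])}
top {'vertical_fov': 45.20011756650805, 'cx': 321.2740688967446, 'cy': 241.4199408929357, 'position': array([0.46614068, 0.03325212, 1.43705788]), 'rotation': array([[ 9.93863716e-03, -9.98315922e-01,  5.71536874e-02],
       [-9.99950184e-01, -9.97518480e-03, -3.54198533e-04],
       [ 9.23720629e-04, -5.71473199e-02, -9.98365329e-01]])}
{'time_s': 0.1, 'joint_positions': array([-8.02997711e+01,  3.02741660e+01,  8.21474055e+01,  8.60069992e-04,
        6.76877787e+01, -1.02278145e+01]), 'qvel': array([ 0.0094056 , -0.01139936, -0.22408112, -0.04833184, -0.10814365,
        0.07813832]), 'tau': array([-4.74241697e-04, -4.40986240e+01, -1.77150500e+01,  6.35252707e-02,
        5.34019223e-02, -4.43937529e-05]), 'position': array([ 0.21293877, -0.58690707,  0.20897295]), 'tcp_rot': array([[ 9.40123417e-01,  3.40834074e-01, -3.07884308e-04],
       [ 3.40834031e-01, -9.40121596e-01,  1.88357368e-03],
       [ 3.52537407e-04, -1.87572918e-03, -9.99998179e-01]]), 'force': array([-0.41046098, -0.39653678, -0.29273533]), 'moment': array([-0.02063646, -0.00972409, -0.00113543]), 'opening': 1.0010706709112223}
```

View pics/top0.png

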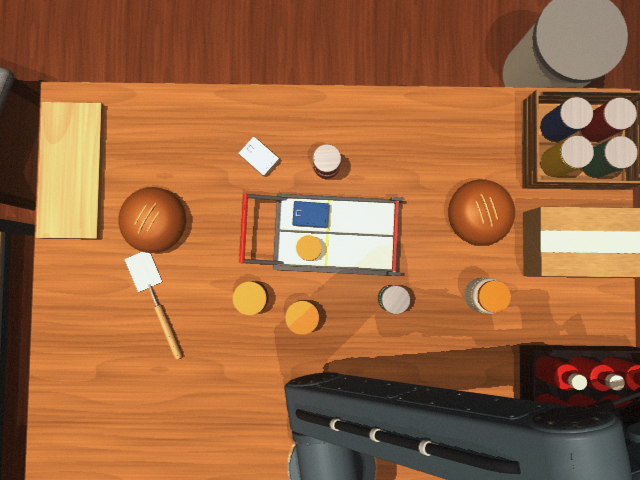

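View pics/scene0.png

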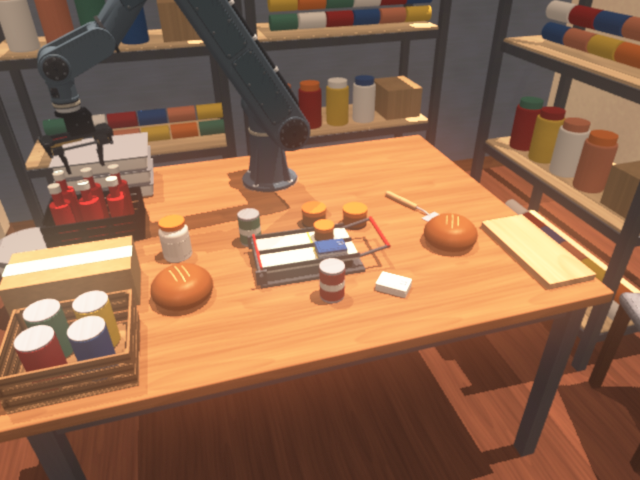

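The top view shows the rack with its red bar at about (244,228) and the hinge and red stop at about (398,236). The blue tin is at (311,213). There are three amber jars: the smallest, in the tray's other lane at (309,248), and two bigger ones on the table at (250,298) and (302,317). A white tin-shaped decoy lies at (259,155). I'll confirm these in an enlarged crop.

```bash
cat > h.py <<'E'
import numpy as np,cv2
from rig import bot,vision
def ray(i,u,v):
    f=240/np.tan(np.radians(i['vertical_fov']/2))
    return i['rotation']@np.array([(u-i['cx'])/f,(v-i['cy'])/f,1])
def at_z(n,u,v,z):
    i=vision.camera_info(n); r=ray(i,u,v); return i['position']+r*(z-i['position'][2])/r[2]
def at_d(n,u,v,d):
    i=vision.camera_info(n); return i['position']+ray(i,u,v)*d[int(v),int(u)]
E
python3 - <<'E'
import cv2
p=cv2.imread("pics/top0.png")[175:290,225:420]
cv2.imwrite("pics/top0c.png",cv2.resize(p,None,fx=4,fy=4,interpolation=cv2.INTER_CUBIC))
E
```

```text
(no output)
```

View pics/top0c.png

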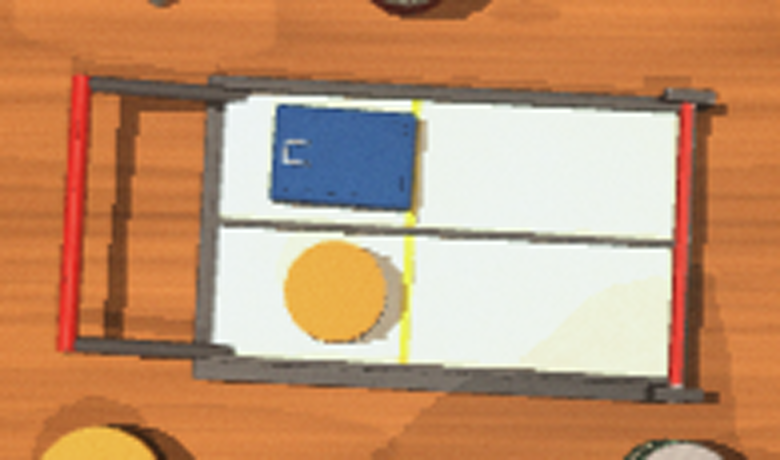

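The crop confirms it: the blue tin is in the upper-row lane at about (311,214), and the small amber jar with a 58 mm orange lid is in the other lane at about (309,248). Both are above the yellow line. The bar runs from (245.2,194) to (241.7,262.5).

```bash
python3 - <<'E'
from h import *
D=np.load("top0.npz")['d']
a=at_z("top",225+81/4-.4,175+76/4-.4,.071);b=at_z("top",225+67/4-.4,175+350/4-.4,.071)
s1=at_z("top",225+681/4-.4,175+105/4-.4,.064);s2=at_z("top",225+671/4-.4,175+385/4-.4,.064)
print("bar",a,b,np.linalg.norm(a-b),(a+b)/2);m=(s1+s2)/2;print("stop",s1,s2,np.linalg.norm(s1-s2))
x=(a+b)/2-m;print("dist",np.linalg.norm(x[:2]),"dir",np.degrees(np.arctan2(x[1],x[0])),"bar normal",np.degrees(np.arctan2(*(a-b)[:2][::-1]))+90)
for n,u,v,z in [("tin",225+345/4,175+157/4,.074),("jar",225+335/4,175+291/4,.092),("j2",250,298,.1),("loafA",152,220,.08),("spat",142,270,.02),("green?",396,299,.1),("red?",327,158,.1)]:
    p=at_z("top",u,v,z); print(n,p,at_d("top",u,v,D)[2])
for (u,v) in [(244,210),(243,245)]: 
    w=D[v-3:v+4,u-4:u+5]; k=np.unravel_index(np.argmin(np.where(w>0,w,9)),w.shape); print(at_d("top",u-4+k[1],v-3+k[0],D))
S=bot.read_state();print(S['time_s'])
E
```

```text
bar [0.65671771 0.21610567 0.071     ] [0.49340394 0.22153346 0.071     ] 0.16340394463997424 [0.57506082 0.21881956 0.071     ]
stop [ 0.6438364 -0.1424946  0.064    ] [ 0.47631788 -0.13699049  0.064     ] 0.16760891569128944
dist 0.3588750475585033 dir 87.6071024106017 bar normal 88.09645836284895
tin [0.60854767 0.05721024 0.074     ] 0.07864425285652055
jar [0.52804393 0.06187255 0.092     ] 0.09593083830390059
j2 [0.41015521 0.19608195 0.1       ] 0.06299608873583384
loafA [0.5905068  0.43307051 0.08      ] 0.08103895354047763
spat [0.47261698 0.47199119 0.02      ] 0.002655414845490256
green? [ 0.41119344 -0.14114647  0.1       ] 0.10846381887166623
red? [0.73851712 0.02131201 0.1       ] 0.10195246539574865
[0.60957052 0.21405802 0.07759514]
[0.52878071 0.22177967 0.0798045 ]
0.1
```

Request:
jog_arm:
  rows:
    - {"dp":[0,0,-40],"turn":[0,0,0],"grip":1}
    - {"dp":[0,0,-80],"turn":[0,0,0],"grip":1}
    - {"dp":[31,-32,-80],"turn":[0,0,3],"grip":1}
    - {"dp":[62,-64,-80],"turn":[0,0,6],"grip":1}
    - {"dp":[93,-96,-80],"turn":[0,0,9],"grip":1}
    - {"dp":[124,-128,-80],"turn":[0,0,12],"grip":1}
    - {"dp":[155,-160,-80],"turn":[0,0,15],"grip":1}
    - {"dp":[186,-192,-80],"turn":[0,0,18],"grip":1}
    - {"dp":[217,-224,-80],"turn":[0,0,20],"grip":1}
    - {"dp":[248,-256,-80],"turn":[0,0,22],"grip":1}

```text
time_s: 1.1
position: [0.3591, -0.2604, 0.2896]
tcp_rot: [[0.999, -0.038, -0.0], [-0.038, -0.999, 0.001], [-0.0, -0.001, -1.0]]
force: [1.0, -1.1, -0.1]
opening: 1.001
```

Request:
jog_arm:
  rows:
    - {"dp":[18,-44,0],"turn":[0,0,0],"grip":1}
    - {"dp":[36,-88,0],"turn":[0,0,0],"grip":1}
    - {"dp":[54,-132,0],"turn":[0,0,0],"grip":1}
    - {"dp":[72,-176,0],"turn":[0,0,0],"grip":1}
    - {"dp":[90,-220,0],"turn":[0,0,0],"grip":1}
    - {"dp":[108,-264,10],"turn":[0,0,0],"grip":1}
    - {"dp":[126,-308,20],"turn":[0,0,0],"grip":1}
    - {"dp":[144,-352,30],"turn":[0,0,0],"grip":1}
    - {"dp":[162,-396,45],"turn":[0,0,0],"grip":1}
    - {"dp":[180,-440,60],"turn":[0,0,0],"grip":1}

```text
time_s: 2.1
position: [0.555, 0.1728, 0.2291]
tcp_rot: [[0.999, -0.036, -0.0], [-0.036, -0.999, -0.0], [-0.0, 0.0, -1.0]]
force: [0.5, -0.5, 0.6]
opening: 1.001
```

```bash
python3 - <<'E'
from h import *
S=bot.read_state();print(S['position'],S['tcp_rot'],S['joint_positions'])
i=vision.camera_info("wrist");p,d=vision.capture("wrist");print(i)
cv2.imwrite("pics/w1.png",p[:,:,::-1]);np.savez("w1.npz",p=p,d=d,R=i['rotation'],t=i['position'])
E
```

```text
[0.55503317 0.1728278  0.22905823] [[ 9.99357762e-01 -3.58329669e-02 -2.49408225e-04]
 [-3.58330257e-02 -9.99357763e-01 -2.35319995e-04]
 [-2.40815833e-04  2.44105915e-04 -9.99999941e-01]] [ 6.29433919e+00  2.56005819e+01  8.72501177e+01 -1.28412818e-02
  6.71649830e+01  9.83528434e+01]
{'vertical_fov': 58.71333968649956, 'cx': 326.83610225485353, 'cy': 238.84335575464786, 'position': array([0.62092046, 0.17038669, 0.40398402]), 'rotation': array([[-3.57899390e-02, -9.69090393e-01, -2.44096069e-01],
       [-9.99359333e-01,  3.47199895e-02,  8.68592960e-03],
       [ 5.75620171e-05,  2.44250553e-01, -9.69712155e-01]])}
```

View pics/w1.png

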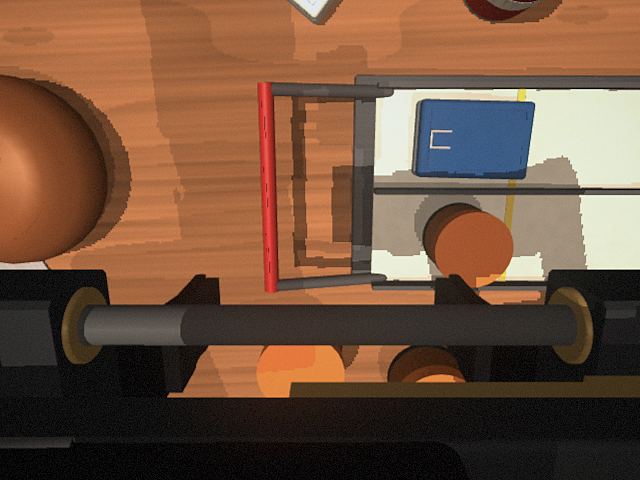

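The wrist view shows the bar from (266,83) to (271,291), with the tin at (475,139) and the jar lid at (473,247), both above the yellow line.

```bash
python3 - <<'E'
from h import *
i=vision.camera_info("wrist")
a=at_z("wrist",265.5,83,.072);b=at_z("wrist",271,291,.072);m=(a+b)/2
print(a,b,np.linalg.norm(a-b),m,"normal",np.degrees(np.arctan2(*(a-b)[:2][::-1]))+90)
S=bot.read_state();d=m-S['position'];d[2]=.067-.005-S['position'][2]
print(S['position'],"tool dp mm",S['tcp_rot'].T@d*1e3)
E
```

```text
[0.65818975 0.22146836 0.072     ] [0.49695108 0.22788711 0.072     ] 0.16136638142687 [0.57757041 0.22467774 0.072     ] normal 87.72031410189867
[0.55668455 0.17928089 0.22626453] tool dp mm [ 19.47829155 -45.12492386 164.5122107 ]
```

Request:
jog_arm:
  rows:
    - {"dp":[10,-20,30],"turn":[0,0,0],"grip":1}
    - {"dp":[20,-42,60],"turn":[0,0,0],"grip":1}
    - {"dp":[20,-42,85],"turn":[0,0,0],"grip":1}
    - {"dp":[20,-42,85],"turn":[0,0,0],"grip":1}
    - {"dp":[20,-42,85],"turn":[0,0,0],"grip":1}
    - {"dp":[20,-42,85],"turn":[0,0,0],"grip":1}
    - {"dp":[20,-42,85],"turn":[0,0,0],"grip":1}

```text
time_s: 2.85
position: [0.5773, 0.2118, 0.1467]
tcp_rot: [[0.999, -0.037, 0.003], [-0.037, -0.999, 0.001], [0.003, -0.001, -1.0]]
force: [0.6, -0.6, 0.0]
opening: 1.002
```

```bash
python3 - <<'E'
from h import *
S=bot.read_state();d=np.array([.5755,.2185,.061])-S['position']
print(S['position'],S['qvel'],"tool dp mm",S['tcp_rot'].T@d*1e3)
E
```

```text
[0.57732159 0.21176578 0.14673342] [-0.00320387  0.10051373  0.19945978  0.03328701 -0.13071159 -0.03091547] tool dp mm [-2.34588581 -6.60702605 85.73057264]
```

Request:
jog_arm:
  rows:
    - {"dp":[-2,-7,15],"turn":[0,0,0],"grip":1}
    - {"dp":[-2,-7,35],"turn":[0,0,0],"grip":1}
    - {"dp":[-2,-7,55],"turn":[0,0,0],"grip":1}
    - {"dp":[-2,-7,72],"turn":[0,0,0],"grip":1}
    - {"dp":[-2,-7,82],"turn":[0,0,0],"grip":1}
    - {"dp":[-2,-7,86],"turn":[0,0,0],"grip":1}
    - {"dp":[-2,-7,86],"turn":[0,0,0],"grip":1}
    - {"dp":[-2,-7,86],"turn":[0,0,0],"grip":1}

```text
time_s: 3.65
position: [0.5753, 0.2193, 0.0598]
tcp_rot: [[0.999, -0.036, 0.002], [-0.036, -0.999, 0.0], [0.002, -0.0, -1.0]]
force: [0.3, 1.0, -0.6]
opening: 0.998
```

```bash
python3 - <<'E'
from h import *
p,d=vision.capture("wrist");cv2.imwrite("pics/w2.png",p[:,:,::-1]);print(bot.read_state()['force'])
E
```

```text
[-0.60790327 -0.00342102 -0.51995068]
```

View pics/w2.png

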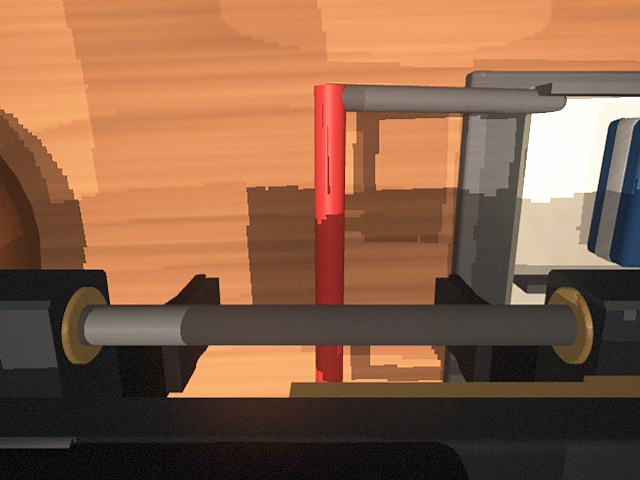

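The bar, at column 329, is centred between the fingers at columns 205–450 (middle about 327). Next I close on it.

Request:
jog_arm:
  rows:
    - {"dp":[0,0,0],"turn":[0,0,0],"grip":0}
    - {"dp":[0,0,0],"turn":[0,0,0],"grip":0}
    - {"dp":[0,0,0],"turn":[0,0,0],"grip":0}
    - {"dp":[0,0,0],"turn":[0,0,0],"grip":0}
    - {"dp":[0,0,0],"turn":[0,0,0],"grip":0}
    - {"dp":[0,0,0],"turn":[0,0,0],"grip":0}
    - {"dp":[0,0,0],"turn":[0,0,0],"grip":0}
    - {"dp":[0,0,0],"turn":[0,0,0],"grip":0}

```text
time_s: 4.5
position: [0.5745, 0.2192, 0.0588]
tcp_rot: [[0.999, -0.036, -0.0], [-0.036, -0.999, 0.0], [-0.0, -0.0, -1.0]]
force: [0.3, -0.7, 0.0]
opening: 0.355
```

```bash
python3 - <<'E'
from h import *
S=bot.read_state();print(S['position'],S['force'],S['opening']*87)
hx=365;z0=22
for a in [.05,.1,.15,.17,.19,.2,.22,.24,.26,.28,.30,.32,.34,.36,.38,.4,.42]:
    print(a,np.round([hx*np.cos(a)-z0*np.sin(a)-hx,hx*np.sin(a)+z0*np.cos(a)-z0],1))
E
```

```text
[0.57449386 0.21915962 0.05882117] [ 0.31540469 -0.71256008  0.01649091] 30.876974010032512
0.05 [-1.6 18.2]
0.1 [-4.  36.3]
0.15 [-7.4 54.3]
0.17 [-9.  61.4]
0.19 [-10.7  68.5]
0.2 [-11.6  72.1]
0.22 [-13.6  79.1]
0.24 [-15.7  86.1]
0.26 [-17.9  93.1]
0.28 [-20.3 100. ]
0.3 [-22.8 106.9]
0.32 [-25.4 113.7]
0.34 [-28.2 120.5]
0.36 [-31.1 127.2]
0.38 [-34.2 133.8]
0.4 [-37.4 140.4]
0.42 [-40.7 146.9]
```

Request:
jog_arm:
  rows:
    - {"dp":[0,0,0],"turn":[0,0,0],"grip":0}
    - {"dp":[0,0,0],"turn":[0,0,0],"grip":0}
    - {"dp":[0,0,0],"turn":[0,0,0],"grip":0}
    - {"dp":[0,0,0],"turn":[0,0,0],"grip":0}
    - {"dp":[0,0,0],"turn":[0,0,0],"grip":0}

```text
time_s: 5.0
position: [0.5749, 0.2186, 0.0604]
tcp_rot: [[0.999, -0.036, 0.001], [-0.036, -0.999, -0.001], [0.001, 0.001, -1.0]]
force: [-1.9, -2.3, 8.5]
opening: 0.012
```

```bash
python3 - <<'E'
from h import *
print(bot.read_state()['opening'],bot.read_state()['force'])
p,d=vision.capture("wrist");cv2.imwrite("pics/w3.png",p[:,:,::-1])
p,d=vision.capture("scene");cv2.imwrite("pics/s3.png",cv2.resize(p[190:320,220:420,::-1],None,fx=4,fy=4,interpolation=2))
E
```

```text
0.012372640736333946 [-1.88388058 -2.27313     8.52430532]
```

View pics/w3.png

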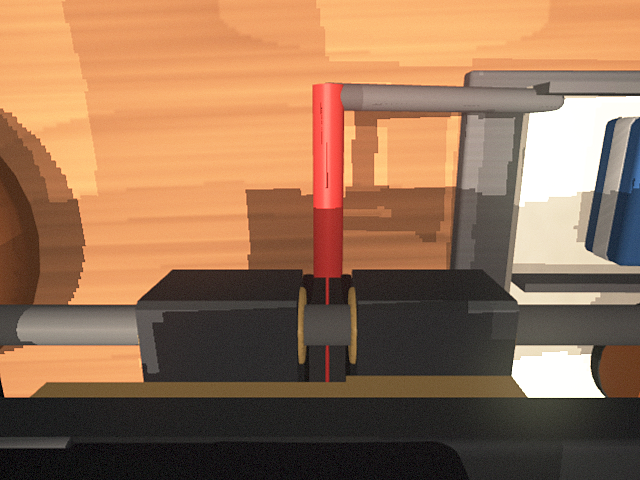

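View pics/s3.png

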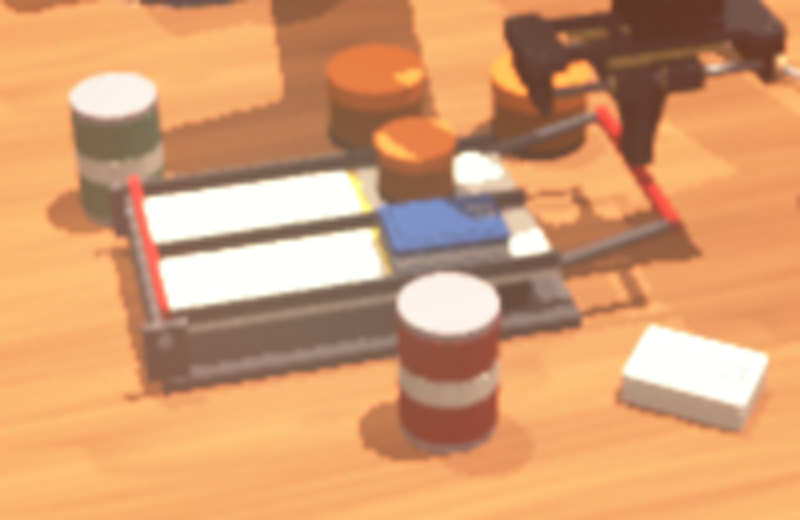

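```bash
python3 - <<'E'
from h import *
a=cv2.imread("pics/w3.png")[250:400,240:420]
cv2.imwrite("pics/w3c.png",cv2.resize(a,None,fx=4,fy=4,interpolation=2))
i=vision.camera_info("scene")
f=240/np.tan(np.radians(i['vertical_fov']/2))
def pr(P): q=i['rotation'].T@(np.array(P)-i['position']); return q[:2]/q[2]*f+[i['cx'],i['cy']]
for n,P in dict(tip=(.575,.219,.049),bar=(.575,.219,.067),end1=(.6565,.216,.067),end2=(.493,.222,.067)).items(): print(n,(pr(P)-[220,190])*4)
p,d=vision.capture("wrist")
print(np.round(d[255:400:8,300:356:8],3))
E
```

```text
tip [634.6105981  188.25011963]
bar [635.87111348 167.80927286]
end1 [674.77749478 227.18790428]
end2 [600.07390571 113.21348234]
[[0.245 0.246 0.171 0.17  0.169 0.172 0.245]
 [0.247 0.247 0.172 0.17  0.17  0.173 0.246]
 [0.089 0.248 0.173 0.172 0.17  0.174 0.247]
 [0.085 0.164 0.168 0.169 0.168 0.164 0.165]
 [0.08  0.156 0.16  0.159 0.159 0.158 0.157]
 [0.081 0.149 0.152 0.152 0.153 0.152 0.081]
 [0.079 0.141 0.145 0.145 0.145 0.145 0.082]
 [0.078 0.082 0.084 0.083 0.082 0.083 0.083]
 [0.079 0.082 0.081 0.082 0.081 0.082 0.081]
 [0.076 0.081 0.081 0.082 0.081 0.082 0.081]
 [0.077 0.082 0.081 0.081 0.081 0.083 0.082]
 [0.078 0.083 0.084 0.083 0.083 0.084 0.081]
 [0.079 0.    0.124 0.125 0.125 0.124 0.082]
 [0.08  0.116 0.125 0.127 0.125 0.125 0.081]
 [0.08  0.115 0.126 0.126 0.126 0.126 0.101]
 [0.08  0.116 0.127 0.127 0.125 0.127 0.077]
 [0.073 0.074 0.074 0.074 0.075 0.075 0.075]
 [0.072 0.072 0.073 0.072 0.072 0.071 0.072]
 [0.067 0.068 0.068 0.068 0.067 0.067 0.067]]
```

View pics/w3c.png

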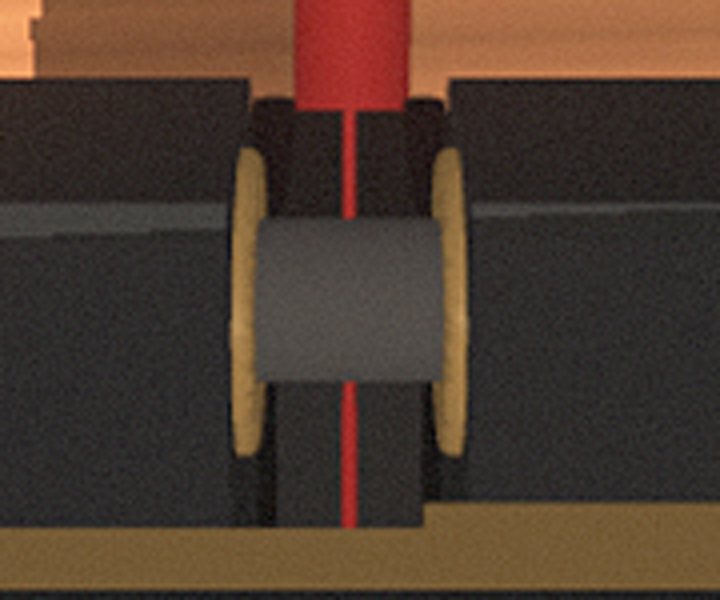

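```bash
python3 - <<'E'
from h import *
p,d=vision.capture("scene");cv2.imwrite("pics/s4.png",cv2.resize(p[180:260,330:430,::-1],None,fx=8,fy=7.5,interpolation=2))
print(bot.read_state()['time_s'])
E
```

```text
5.2
```

View pics/s4.png

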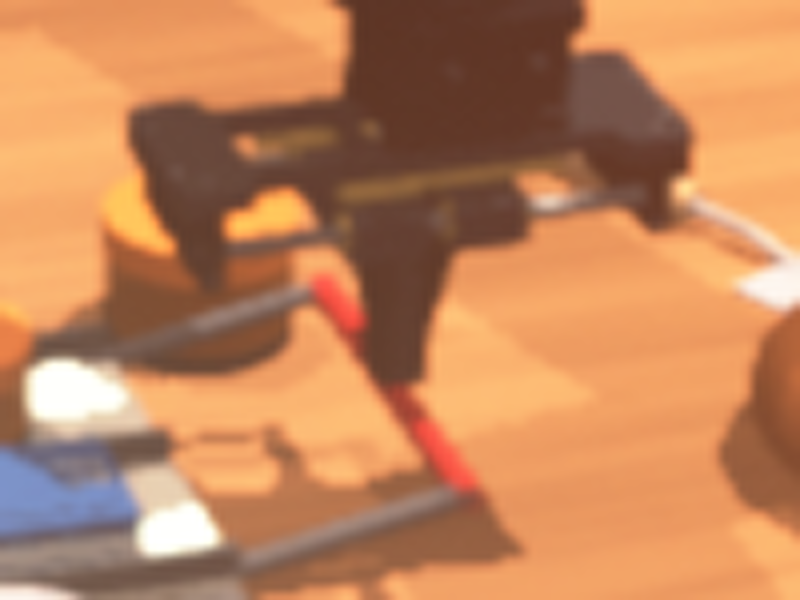

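```bash
python3 - <<'E'
from h import *
i=vision.camera_info("wrist");p,d=vision.capture("wrist")
for v in list(range(255,311,4))+[346,352,360,370,378]:
    print(v,np.round(at_d("wrist",320,v,d),4),p[v,320],np.round(at_d("wrist",307,v,d),4),np.round(d[v,326:331],3))
print(bot.read_state()['position'],i['position'])
E
```

```text
255 [0.593  0.2207 0.0714] [157  42  38] [0.5726 0.2301 0.    ] [0.169 0.168 0.17  0.169 0.17 ]
259 [0.5917 0.2207 0.0726] [160  45  42] [ 0.5702  0.2302 -0.    ] [0.171 0.169 0.169 0.17  0.169]
263 [0.5898 0.2208 0.0719] [161  47  43] [ 5.677e-01  2.303e-01 -1.000e-04] [0.171 0.169 0.17  0.17  0.171]
267 [0.5883 0.2209 0.0723] [161  44  39] [5.654e-01 2.304e-01 3.000e-04] [0.17  0.171 0.172 0.17  0.17 ]
271 [0.5865 0.2209 0.0721] [160  44  43] [0.5632 0.2305 0.0008] [0.17  0.171 0.172 0.171 0.171]
275 [0.5848 0.221  0.0721] [160  44  40] [0.586  0.2261 0.0751] [0.172 0.172 0.172 0.17  0.171]
279 [0.5845 0.221  0.076 ] [35 29 26] [0.5864 0.2258 0.0808] [0.171 0.171 0.168 0.168 0.169]
283 [0.5842 0.2209 0.0798] [40 32 28] [0.586  0.2257 0.0843] [0.172 0.172 0.165 0.164 0.165]
287 [0.5841 0.2209 0.0839] [42 34 28] [0.5862 0.2254 0.0891] [0.173 0.172 0.16  0.161 0.16 ]
291 [0.5846 0.2208 0.0894] [43 33 31] [0.5862 0.2252 0.0931] [0.173 0.173 0.157 0.156 0.156]
295 [0.5846 0.2207 0.0934] [41 33 34] [0.6078 0.2216 0.152 ] [0.174 0.173 0.153 0.153 0.152]
299 [0.5844 0.2207 0.0965] [36 23 26] [0.6067 0.2217 0.1513] [0.172 0.173 0.149 0.148 0.148]
303 [0.584  0.2206 0.0993] [36 29 26] [0.606  0.2217 0.152 ] [0.174 0.174 0.147 0.145 0.145]
307 [0.6072 0.2188 0.1571] [70 65 64] [0.6076 0.2213 0.1578] [0.084 0.083 0.084 0.084 0.083]
346 [0.58   0.2204 0.122 ] [43 38 36] [0.5977 0.2219 0.1549] [0.179 0.179 0.124 0.124 0.125]
352 [0.5781 0.2205 0.1221] [46 45 43] [0.5853 0.2234 0.1349] [0.18  0.18  0.125 0.124 0.125]
360 [0.5763 0.2206 0.1234] [46 40 41] [0.5842 0.2234 0.1371] [0.179 0.18  0.126 0.126 0.125]
370 [0.5719 0.2208 0.1216] [51 48 44] [0.5821 0.2234 0.1382] [0.181 0.182 0.126 0.126 0.127]
378 [0.5692 0.2209 0.1215] [47 41 36] [0.5801 0.2235 0.1386] [0.183 0.182 0.127 0.127 0.127]
[0.57498045 0.2186868  0.06042195] [0.6406008  0.21631596 0.23542852]
```

```bash
python3 - <<'E'
from h import *
z=np.load("w1.npz");d=z['d'];R=z['R'];t=z['t']
i=vision.camera_info("wrist")
T=np.array([.55503,.17283,.22906]);Rt=np.array([[.99936,-.03583,-.0002],[-.03583,-.99936,-.0002],[-.0002,.0002,-1]])
for u in (180,195,205,212,216,440,446,455,470):
    out=[]
    for v in range(268,400,6):
        if d[v,u]>0:
            q=Rt.T@(t+R@(np.linalg.inv(i['rotation'])@ray(i,u,v))*d[v,u]-T)*1e3
            if q[2]<60: out.append((v,*np.round(q).astype(int)))
    print(u,out)
E
```

```text
180 [(292, np.int64(11), np.int64(-52), np.int64(-33)), (298, np.int64(11), np.int64(-50), np.int64(-39)), (304, np.int64(32), np.int64(-29), np.int64(-95)), (310, np.int64(32), np.int64(-29), np.int64(-98)), (316, np.int64(31), np.int64(-28), np.int64(-98)), (322, np.int64(31), np.int64(-28), np.int64(-100)), (328, np.int64(30), np.int64(-28), np.int64(-101)), (334, np.int64(28), np.int64(-28), np.int64(-100)), (340, np.int64(27), np.int64(-28), np.int64(-100)), (346, np.int64(4), np.int64(-43), np.int64(-60)), (352, np.int64(2), np.int64(-44), np.int64(-60)), (358, np.int64(0), np.int64(-44), np.int64(-60)), (364, np.int64(-1), np.int64(-44), np.int64(-61)), (370, np.int64(-3), np.int64(-43), np.int64(-62)), (376, np.int64(-5), np.int64(-44), np.int64(-61)), (382, np.int64(-7), np.int64(-44), np.int64(-61)), (388, np.int64(-8), np.int64(-43), np.int64(-63))]
195 [(280, np.int64(11), np.int64(-50), np.int64(-20)), (286, np.int64(11), np.int64(-48), np.int64(-27)), (292, np.int64(9), np.int64(-48), np.int64(-28)), (298, np.int64(9), np.int64(-46), np.int64(-35)), (304, np.int64(32), 
[... 4882 characters left out ...]
, np.int64(31), np.int64(28), np.int64(-98)), (322, np.int64(31), np.int64(28), np.int64(-100)), (328, np.int64(29), np.int64(27), np.int64(-100)), (334, np.int64(28), np.int64(27), np.int64(-100)), (340, np.int64(27), np.int64(28), np.int64(-100)), (346, np.int64(3), np.int64(44), np.int64(-57)), (352, np.int64(2), np.int64(43), np.int64(-59)), (358, np.int64(-1), np.int64(44), np.int64(-58)), (364, np.int64(-3), np.int64(44), np.int64(-58)), (370, np.int64(-4), np.int64(43), np.int64(-59)), (376, np.int64(-6), np.int64(43), np.int64(-60)), (382, np.int64(24), np.int64(25), np.int64(-109)), (388, np.int64(24), np.int64(24), np.int64(-111)), (394, np.int64(24), np.int64(24), np.int64(-113))]
```

The depth readings show what happened. The real fingertips are about 13 mm behind the reported TCP, not 11 mm ahead of it, so the fingers shut just above the bar. I'll open, go about 20 mm lower and grip again.

Request:
jog_arm:
  rows:
    - {"dp":[0,0,-6],"turn":[0,0,0],"grip":0.7}
    - {"dp":[0,0,-6],"turn":[0,0,0],"grip":0.7}
    - {"dp":[0,0,-6],"turn":[0,0,0],"grip":0.7}
    - {"dp":[0,0,-6],"turn":[0,0,0],"grip":0.7}
    - {"dp":[0,0,-6],"turn":[0,0,0],"grip":0.7}
    - {"dp":[0,0,-6],"turn":[0,0,0],"grip":0.7}
    - {"dp":[0,0,-6],"turn":[0,0,0],"grip":0.7}
    - {"dp":[0,0,-6],"turn":[0,0,0],"grip":0.7}

```text
time_s: 6.05
position: [0.5745, 0.2192, 0.0647]
tcp_rot: [[0.999, -0.036, -0.0], [-0.036, -0.999, -0.0], [-0.0, 0.0, -1.0]]
force: [0.3, -0.2, 0.3]
opening: 0.641
```

```bash
python3 - <<'E'
from h import *
p,d=vision.capture("wrist");cv2.imwrite("pics/w5.png",p[:,:,::-1]);print(bot.read_state()['force'])
E
```

```text
[-0.11121934  0.56620626  0.93584707]
```

View pics/w5.png

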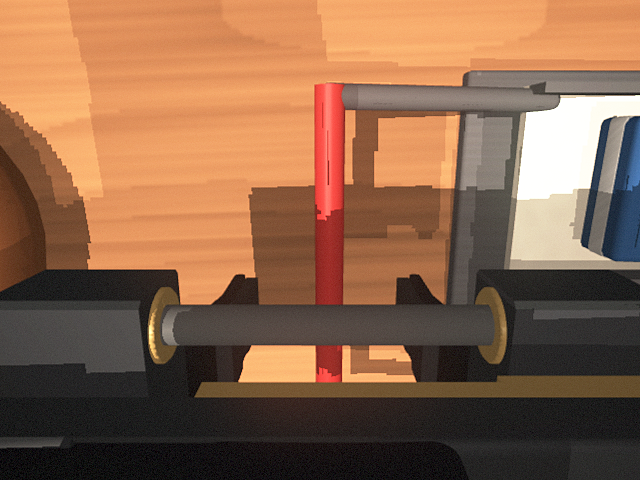

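The bar is still centred, with the fingers at columns 258 and 396. I lower by 25 mm and close.

Request:
jog_arm:
  rows:
    - {"dp":[0,0,10],"turn":[0,0,0],"grip":0.6}
    - {"dp":[0,0,20],"turn":[0,0,0],"grip":0.5}
    - {"dp":[0,0,25],"turn":[0,0,0],"grip":0.4}
    - {"dp":[0,0,25],"turn":[0,0,0],"grip":0}
    - {"dp":[0,0,25],"turn":[0,0,0],"grip":0}
    - {"dp":[0,0,25],"turn":[0,0,0],"grip":0}
    - {"dp":[0,0,25],"turn":[0,0,0],"grip":0}
    - {"dp":[0,0,25],"turn":[0,0,0],"grip":0}
    - {"dp":[0,0,25],"turn":[0,0,0],"grip":0}
    - {"dp":[0,0,25],"turn":[0,0,0],"grip":0}

```text
time_s: 7.1
position: [0.5748, 0.2184, 0.0402]
tcp_rot: [[0.999, -0.036, 0.0], [-0.036, -0.999, -0.001], [0.0, 0.001, -1.0]]
force: [0.3, -4.7, 1.7]
opening: 0.125
```

Request:
jog_arm:
  rows:
    - {"dp":[0,0,0],"turn":[0,0,0],"grip":0}
    - {"dp":[0,0,0],"turn":[0,0,0],"grip":0}

```text
time_s: 7.3
position: [0.5747, 0.2184, 0.0402]
tcp_rot: [[0.999, -0.036, 0.0], [-0.036, -0.999, -0.001], [0.0, 0.001, -1.0]]
force: [1.2, -6.2, 1.8]
opening: 0.131
```

Request:
jog_arm:
  rows:
    - {"dp":[0,0.4,-5.5],"turn":[0,0,0],"grip":0}
    - {"dp":[0,0.8,-11],"turn":[0,0,0],"grip":0}
    - {"dp":[0,1.4,-16.4],"turn":[0,0,0],"grip":0}
    - {"dp":[0,2,-21.9],"turn":[0,0,0],"grip":0}
    - {"dp":[0,2.7,-27.3],"turn":[0,0,0],"grip":0}
    - {"dp":[0,3.5,-32.7],"turn":[0,0,0],"grip":0}
    - {"dp":[0,4.3,-38.1],"turn":[0,0,0],"grip":0}
    - {"dp":[0,5.3,-43.5],"turn":[0,0,0],"grip":0}
    - {"dp":[0,6.3,-48.9],"turn":[0,0,0],"grip":0}
    - {"dp":[0,7.4,-54.3],"turn":[0,0,0],"grip":0}

```text
time_s: 8.3
position: [0.5743, 0.2114, 0.0931]
tcp_rot: [[0.999, -0.037, -0.0], [-0.037, -0.999, -0.0], [-0.0, 0.0, -1.0]]
force: [3.5, -4.5, -10.7]
opening: 0.126
```

```bash
cat > look.py <<'E'
import sys
from h import *
S=bot.read_state();n=sys.argv[1]
p,d=vision.capture("top");cv2.imwrite(f"pics/t{n}.png",cv2.resize(p[175:290,225:420,::-1],None,fx=4,fy=4,interpolation=2))
hsv=cv2.cvtColor(p,cv2.COLOR_RGB2HSV)[175:290,225:420]
m=cv2.inRange(hsv,(105,90,40),(130,255,255));k,_,st,c=cv2.connectedComponentsWithStats(m)
j=1+np.argmax(st[1:,4]);print("tin blob",st[j],c[j]+[225,175])
dz=S['position'][2]-.0402
from scipy.optimize import brentq
print(S['time_s'],S['position'],S['force'],S['opening'],"angle",brentq(lambda a:.365*np.sin(a)-.022*(1-np.cos(a))-dz,-.1,.7))
E
python3 look.py a
```

```text
tin blob [ 70  25  36  26 819] [312.77899878 212.55433455]
8.3 [0.5742917  0.21141202 0.09310008] [  3.54716209  -4.4704875  -10.68771389] 0.12642294643042729 angle 0.14609292713047137
```

View pics/ta.png

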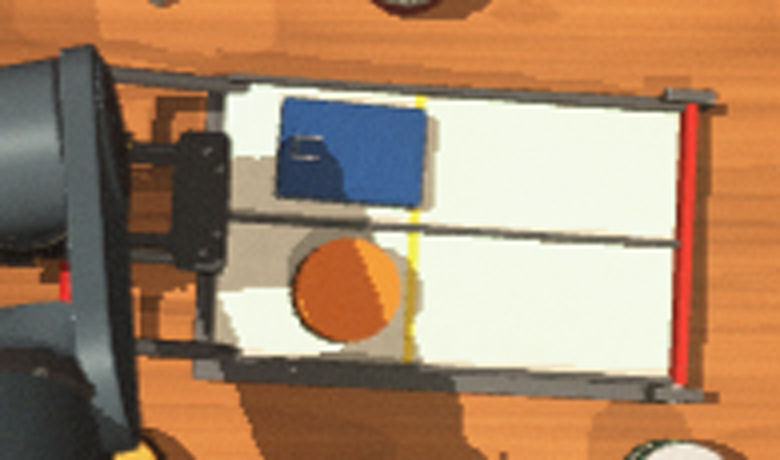

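Request:
jog_arm:
  rows:
    - {"dp":[0,0.6,-2.7],"turn":[0,0,0],"grip":0}
    - {"dp":[0,1.2,-5.4],"turn":[0,0,0],"grip":0}
    - {"dp":[0,1.8,-8],"turn":[0,0,0],"grip":0}
    - {"dp":[0,2.4,-10.7],"turn":[0,0,0],"grip":0}
    - {"dp":[0,2.4,-10.7],"turn":[0,0,0],"grip":0}
    - {"dp":[0,2.4,-10.7],"turn":[0,0,0],"grip":0}

```text
time_s: 8.95
position: [0.5742, 0.209, 0.1041]
tcp_rot: [[0.999, -0.036, -0.0], [-0.036, -0.999, -0.0], [-0.0, 0.0, -1.0]]
force: [2.2, -3.8, -8.3]
opening: 0.122
```

```bash
python3 look.py b
```

```text
tin blob [ 70  24  37  27 818] [313.64303178 212.26894866]
8.95 [0.57420399 0.20900287 0.1041407 ] [ 2.22605216 -3.76515648 -8.34312136] 0.12209912732135383 angle 0.1770456657625525
```

Request:
jog_arm:
  rows:
    - {"dp":[0,0.6,-2.7],"turn":[0,0,0],"grip":0}
    - {"dp":[0,1.3,-5.4],"turn":[0,0,0],"grip":0}
    - {"dp":[0,1.3,-5.4],"turn":[0,0,0],"grip":0}
    - {"dp":[0,1.3,-5.4],"turn":[0,0,0],"grip":0}
    - {"dp":[0,1.3,-5.4],"turn":[0,0,0],"grip":0}
    - {"dp":[0,1.3,-5.4],"turn":[0,0,0],"grip":0}

```text
time_s: 9.6
position: [0.5742, 0.2077, 0.1095]
tcp_rot: [[0.999, -0.036, -0.0], [-0.036, -0.999, -0.0], [-0.0, 0.0, -1.0]]
force: [3.3, -3.9, -8.1]
opening: 0.13
```

```bash
python3 look.py c
```

```text
tin blob [ 71  24  36  27 817] [313.91799266 212.13831089]
9.6 [0.574183   0.20769689 0.10950047] [ 3.34344567 -3.9015785  -8.12669561] 0.12950892345897497 angle 0.19215393117303498
```

Request:
jog_arm:
  rows:
    - {"dp":[0,0.7,-2.7],"turn":[0,0,0],"grip":0}
    - {"dp":[0,1.4,-5.4],"turn":[0,0,0],"grip":0}
    - {"dp":[0,1.4,-5.4],"turn":[0,0,0],"grip":0}
    - {"dp":[0,1.4,-5.4],"turn":[0,0,0],"grip":0}
    - {"dp":[0,1.4,-5.4],"turn":[0,0,0],"grip":0}
    - {"dp":[0,1.4,-5.4],"turn":[0,0,0],"grip":0}

```text
time_s: 10.25
position: [0.5741, 0.2063, 0.1149]
tcp_rot: [[0.999, -0.036, -0.0], [-0.036, -0.999, -0.0], [-0.0, 0.0, -1.0]]
force: [3.8, -4.9, -8.2]
opening: 0.122
```

```bash
python3 look.py d
```

```text
tin blob [ 71  24  37  27 817] [314.45532436 212.07711138]
10.25 [0.57412027 0.20630369 0.11487857] [ 3.84173437 -4.93801656 -8.22778568] 0.12229885780707495 angle 0.20737330742086987
```

Request:
jog_arm:
  rows:
    - {"dp":[0,0.7,-2.7],"turn":[0,0,0],"grip":0}
    - {"dp":[0,1.5,-5.3],"turn":[0,0,0],"grip":0}
    - {"dp":[0,1.5,-5.3],"turn":[0,0,0],"grip":0}
    - {"dp":[0,1.5,-5.3],"turn":[0,0,0],"grip":0}
    - {"dp":[0,1.5,-5.3],"turn":[0,0,0],"grip":0}
    - {"dp":[0,1.5,-5.3],"turn":[0,0,0],"grip":0}

```text
time_s: 10.9
position: [0.574, 0.2049, 0.1202]
tcp_rot: [[0.999, -0.036, -0.0], [-0.036, -0.999, -0.0], [-0.0, 0.0, -1.0]]
force: [3.5, -3.5, -9.3]
opening: 0.126
```

```bash
python3 look.py e
```

```text
tin blob [ 72  24  36  27 822] [314.71654501 211.93673966]
10.9 [0.57403414 0.20486355 0.12017012] [ 3.45700212 -3.50331704 -9.25917239] 0.1256586234438675 angle 0.22240995132456792
```

Request:
jog_arm:
  rows:
    - {"dp":[0,0.8,-2.7],"turn":[0,0,0],"grip":0}
    - {"dp":[0,1.6,-5.3],"turn":[0,0,0],"grip":0}
    - {"dp":[0,1.6,-5.3],"turn":[0,0,0],"grip":0}
    - {"dp":[0,1.6,-5.3],"turn":[0,0,0],"grip":0}
    - {"dp":[0,1.6,-5.3],"turn":[0,0,0],"grip":0}
    - {"dp":[0,1.6,-5.3],"turn":[0,0,0],"grip":0}

```text
time_s: 11.55
position: [0.574, 0.2033, 0.1256]
tcp_rot: [[0.999, -0.036, -0.0], [-0.036, -0.999, -0.0], [0.0, 0.0, -1.0]]
force: [3.3, -3.8, -8.8]
opening: 0.131
```

```bash
python3 look.py f
```

```text
tin blob [ 72  24  37  27 824] [315.12135922 211.83859223]
11.55 [0.57400252 0.20326614 0.12556745] [ 3.2505857  -3.78004519 -8.83208406] 0.13053682474211395 angle 0.23781515538382417
```

Request:
jog_arm:
  rows:
    - {"dp":[0,0.8,-2.7],"turn":[0,0,0],"grip":0}
    - {"dp":[0,1.7,-5.3],"turn":[0,0,0],"grip":0}
    - {"dp":[0,1.7,-5.3],"turn":[0,0,0],"grip":0}
    - {"dp":[0,1.7,-5.3],"turn":[0,0,0],"grip":0}
    - {"dp":[0,1.7,-5.3],"turn":[0,0,0],"grip":0}
    - {"dp":[0,1.7,-5.3],"turn":[0,0,0],"grip":0}

```text
time_s: 12.2
position: [0.5739, 0.2017, 0.1309]
tcp_rot: [[0.999, -0.036, -0.0], [-0.036, -0.999, -0.0], [-0.0, 0.0, -1.0]]
force: [3.7, -5.0, -9.4]
opening: 0.127
```

```bash
python3 look.py g
```

```text
tin blob [ 72  23  37  28 827] [315.67351874 211.74365175]
12.2 [0.57393451 0.20165636 0.1308691 ] [ 3.66789976 -5.0278127  -9.40562926] 0.12739585296620579 angle 0.25301855732448175
```

Request:
jog_arm:
  rows:
    - {"dp":[0,0.9,-2.7],"turn":[0,0,0],"grip":0}
    - {"dp":[0,1.8,-5.3],"turn":[0,0,0],"grip":0}
    - {"dp":[0,1.8,-5.3],"turn":[0,0,0],"grip":0}
    - {"dp":[0,1.8,-5.3],"turn":[0,0,0],"grip":0}
    - {"dp":[0,1.8,-5.3],"turn":[0,0,0],"grip":0}
    - {"dp":[0,1.8,-5.3],"turn":[0,0,0],"grip":0}

```text
time_s: 12.85
position: [0.5739, 0.1999, 0.1363]
tcp_rot: [[0.999, -0.036, 0.0], [-0.036, -0.999, -0.0], [0.0, 0.0, -1.0]]
force: [3.9, -3.3, -9.0]
opening: 0.13
```

```bash
python3 look.py i
```

```text
tin blob [ 73  23  36  28 823] [316.14945322 211.60753341]
12.85 [0.57388249 0.19992548 0.1362793 ] [ 3.90657036 -3.28463331 -8.97485101] 0.12984178347384165 angle 0.26861084454411477
```

Request:
jog_arm:
  rows:
    - {"dp":[0,0.9,-2.6],"turn":[0,0,0],"grip":0}
    - {"dp":[0,1.9,-5.2],"turn":[0,0,0],"grip":0}
    - {"dp":[0,1.9,-5.2],"turn":[0,0,0],"grip":0}
    - {"dp":[0,1.9,-5.2],"turn":[0,0,0],"grip":0}
    - {"dp":[0,1.9,-5.2],"turn":[0,0,0],"grip":0}
    - {"dp":[0,1.9,-5.2],"turn":[0,0,0],"grip":0}

```text
time_s: 13.5
position: [0.5738, 0.1981, 0.1417]
tcp_rot: [[0.999, -0.036, 0.0], [-0.036, -0.999, -0.0], [0.0, 0.0, -1.0]]
force: [4.6, -2.9, -9.8]
opening: 0.129
```

```bash
python3 look.py j
```

```text
tin blob [ 74  23  36  28 825] [316.69939394 211.48848485]
13.5 [0.57381872 0.19811817 0.14165651] [ 4.62860447 -2.90610831 -9.81948255] 0.12903303810333558 angle 0.2841906821341764
```

Request:
jog_arm:
  rows:
    - {"dp":[0,0.9,-2.6],"turn":[0,0,0],"grip":0}
    - {"dp":[0,1.9,-5.2],"turn":[0,0,0],"grip":0}
    - {"dp":[0,1.9,-5.2],"turn":[0,0,0],"grip":0}
    - {"dp":[0,1.9,-5.2],"turn":[0,0,0],"grip":0}
    - {"dp":[0,1.9,-5.2],"turn":[0,0,0],"grip":0}
    - {"dp":[0,1.9,-5.2],"turn":[0,0,0],"grip":0}

```text
time_s: 14.15
position: [0.5737, 0.1962, 0.147]
tcp_rot: [[0.999, -0.036, 0.0], [-0.036, -0.999, -0.0], [0.0, 0.0, -1.0]]
force: [3.7, -4.0, -10.1]
opening: 0.126
```

```bash
python3 look.py k
```

```text
tin blob [ 74  23  37  28 829] [317.3305187  211.32569361]
14.15 [0.57366948 0.19619155 0.14701042] [  3.68804868  -3.96803514 -10.08695801] 0.1257795138577823 angle 0.29979002215531436
```

Request:
jog_arm:
  rows:
    - {"dp":[0,1,-2.6],"turn":[0,0,0],"grip":0}
    - {"dp":[0,2,-5.2],"turn":[0,0,0],"grip":0}
    - {"dp":[0,2,-5.2],"turn":[0,0,0],"grip":0}
    - {"dp":[0,2,-5.2],"turn":[0,0,0],"grip":0}
    - {"dp":[0,2,-5.2],"turn":[0,0,0],"grip":0}
    - {"dp":[0,2,-5.2],"turn":[0,0,0],"grip":0}

```text
time_s: 14.8
position: [0.5736, 0.1942, 0.1523]
tcp_rot: [[0.999, -0.036, 0.0], [-0.036, -0.999, -0.0], [0.0, 0.0, -1.0]]
force: [3.6, -2.9, -8.7]
opening: 0.13
```

```bash
python3 look.py l
```

```text
tin blob [ 78  23  37  28 821] [321.28380024 211.49330085]
14.8 [0.57363792 0.19417074 0.15228914] [ 3.62751492 -2.94217156 -8.7110715 ] 0.12980012535931995 angle 0.315260441075406
```

The blob jumped 4 px, so the tin has started to slide at about 0.315 rad. I hold the tray here.

Request:
jog_arm:
  rows:
    - {"dp":[0,0,0],"turn":[0,0,0],"grip":0}
    - {"dp":[0,0,0],"turn":[0,0,0],"grip":0}
    - {"dp":[0,0,0],"turn":[0,0,0],"grip":0}

```text
time_s: 15.15
position: [0.5737, 0.1942, 0.1523]
tcp_rot: [[0.999, -0.036, 0.0], [-0.036, -0.999, -0.0], [0.0, 0.0, -1.0]]
force: [3.7, -4.0, -8.8]
opening: 0.126
```

```bash
python3 look.py m
```

```text
tin blob [ 85  23  36  28 817] [327.91187271 211.92288862]
15.15 [0.57365367 0.19421331 0.15228813] [ 3.74856393 -4.00177129 -8.80161045] 0.12579252605424793 angle 0.3152574856156364
```

Request:
jog_arm:
  rows:
    - {"dp":[0,0,0],"turn":[0,0,0],"grip":0}
    - {"dp":[0,0,0],"turn":[0,0,0],"grip":0}
    - {"dp":[0,0,0],"turn":[0,0,0],"grip":0}

```text
time_s: 15.5
position: [0.5737, 0.1942, 0.1523]
tcp_rot: [[0.999, -0.036, 0.0], [-0.036, -0.999, -0.0], [0.0, 0.0, -1.0]]
force: [3.5, -2.8, -9.1]
opening: 0.128
```

```bash
python3 look.py n
```

```text
tin blob [ 95  24  36  28 813] [337.45387454 212.74538745]
15.5 [0.57365969 0.19420114 0.15227824] [ 3.54856926 -2.80588504 -9.07969426] 0.12847592776065725 angle 0.3152284225859133
```

Request:
jog_arm:
  rows:
    - {"dp":[0,0,0],"turn":[0,0,0],"grip":0}
    - {"dp":[0,0,0],"turn":[0,0,0],"grip":0}
    - {"dp":[0,0,0],"turn":[0,0,0],"grip":0}
    - {"dp":[0,0,0],"turn":[0,0,0],"grip":0}
    - {"dp":[0,0,0],"turn":[0,0,0],"grip":0}
    - {"dp":[0,0,0],"turn":[0,0,0],"grip":0}
    - {"dp":[0,0,0],"turn":[0,0,0],"grip":0}
    - {"dp":[0,0,0],"turn":[0,0,0],"grip":0}
    - {"dp":[0,0,0],"turn":[0,0,0],"grip":0}
    - {"dp":[0,0,0],"turn":[0,0,0],"grip":0}

```text
time_s: 16.55
position: [0.5736, 0.1942, 0.1523]
tcp_rot: [[0.999, -0.036, 0.0], [-0.036, -0.999, -0.0], [0.0, 0.0, -1.0]]
force: [3.8, -2.7, -9.6]
opening: 0.122
```

```bash
python3 look.py o
```

```text
tin blob [139  29  35  27 757] [381.17569353 217.29458388]
16.55 [0.5736408  0.19420727 0.15228637] [ 3.75958947 -2.70290964 -9.614371  ] 0.1220204865375167 angle 0.3152523010212064
```

Request:
jog_arm:
  rows:
    - {"dp":[0,0,0],"turn":[0,0,0],"grip":0}
    - {"dp":[0,0,0],"turn":[0,0,0],"grip":0}
    - {"dp":[0,0,0],"turn":[0,0,0],"grip":0}
    - {"dp":[0,0,0],"turn":[0,0,0],"grip":0}
    - {"dp":[0,0,0],"turn":[0,0,0],"grip":0}
    - {"dp":[0,0,0],"turn":[0,0,0],"grip":0}
    - {"dp":[0,0,0],"turn":[0,0,0],"grip":0}
    - {"dp":[0,0,0],"turn":[0,0,0],"grip":0}

```text
time_s: 17.4
position: [0.5737, 0.1942, 0.1523]
tcp_rot: [[0.999, -0.036, 0.0], [-0.036, -0.999, -0.0], [0.0, 0.0, -1.0]]
force: [3.5, -3.5, -9.5]
opening: 0.119
```

```bash
python3 look.py p
```

```text
tin blob [139  29  35  27 758] [381.2005277  217.27572559]
17.4 [0.5736655  0.19418685 0.1522888 ] [ 3.46335295 -3.47632325 -9.51754919] 0.11934517489863844 angle 0.3152594415525397
```

View pics/tp.png

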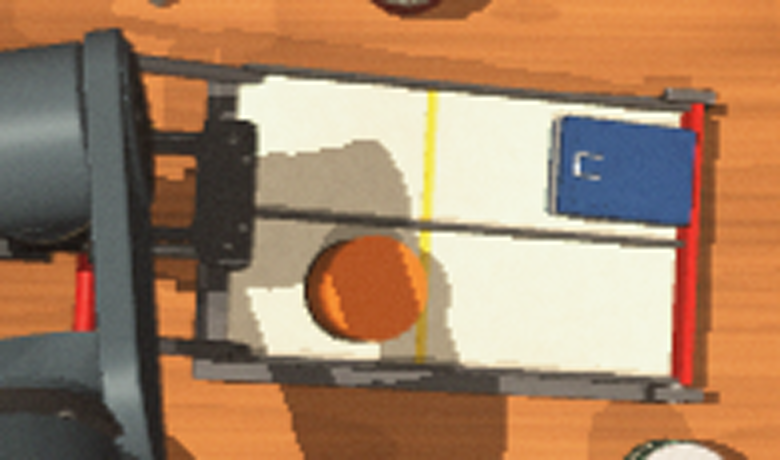

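The tin is at rest against the red stop at (381,217), unchanged over 0.85 s. The jar's foot is behind the yellow line. I release the bar and withdraw straight up.

Request:
jog_arm:
  rows:
    - {"dp":[0,0,0],"turn":[0,0,0],"grip":0.5}
    - {"dp":[0,0,0],"turn":[0,0,0],"grip":0.5}
    - {"dp":[0,0,0],"turn":[0,0,0],"grip":0.5}
    - {"dp":[0,0,0],"turn":[0,0,0],"grip":0.5}
    - {"dp":[0,0,0],"turn":[0,0,0],"grip":0.5}
    - {"dp":[0,0,0],"turn":[0,0,0],"grip":0.5}
    - {"dp":[0,0,0],"turn":[0,0,0],"grip":0.5}

```text
time_s: 18.15
position: [0.5735, 0.1944, 0.1525]
tcp_rot: [[0.999, -0.036, -0.0], [-0.036, -0.999, 0.0], [-0.0, -0.0, -1.0]]
force: [0.1, -0.2, 0.4]
opening: 0.496
```

Request:
jog_arm:
  rows:
    - {"dp":[0,0,-8],"turn":[0,0,0],"grip":0.5}
    - {"dp":[0,0,-20],"turn":[0,0,0],"grip":0.5}
    - {"dp":[0,0,-35],"turn":[0,0,0],"grip":0.5}
    - {"dp":[0,0,-55],"turn":[0,0,0],"grip":0.5}
    - {"dp":[0,0,-80],"turn":[0,0,0],"grip":0.5}
    - {"dp":[0,0,-100],"turn":[0,0,0],"grip":0.5}
    - {"dp":[0,0,-110],"turn":[0,0,0],"grip":0.5}
    - {"dp":[0,0,-110],"turn":[0,0,0],"grip":0.5}
    - {"dp":[0,0,-110],"turn":[0,0,0],"grip":0.5}

```text
time_s: 19.05
position: [0.5731, 0.1942, 0.2622]
tcp_rot: [[0.999, -0.036, -0.001], [-0.036, -0.999, -0.0], [-0.001, 0.0, -1.0]]
force: [-0.4, -0.3, -0.3]
opening: 0.498
```

```bash
python3 look.py q; python3 - <<'E'
from h import *
i=vision.camera_info("wrist");p,d=vision.capture("wrist");cv2.imwrite("pics/wq.png",p[:,:,::-1])
np.savez("wq.npz",d=d,p=p)
p,d2=vision.capture("scene");cv2.imwrite("pics/sq.png",p[:,:,::-1])
# red bar in wrist -> height by depth
w=cv2.imread("pics/wq.png")
h=cv2.cvtColor(w,cv2.COLOR_BGR2HSV);m=(cv2.inRange(h,(0,170,90),(6,255,255))|cv2.inRange(h,(172,170,90),(180,255,255)))>0
m[270:]=False;m[:,450:]=False
v,u=np.nonzero(m&(d>0));P=np.array([at_d("wrist",a,b,d) for a,b in zip(u,v)]);print(len(P),np.median(P,0))
E
```

```text
tin blob [139  29  35  27 760] [381.17763158 217.33289474]
19.05 [0.57313473 0.19420109 0.26215991] [-0.39989176 -0.28340221 -0.29697453] 0.498167564821497 angle 0.6702053882184196
2991 [0.60700253 0.19306324 0.18212554]
```

View pics/wq.png

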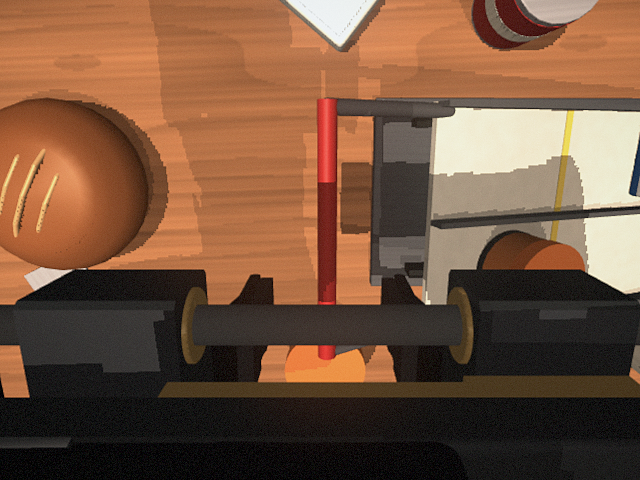

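View pics/sq.png

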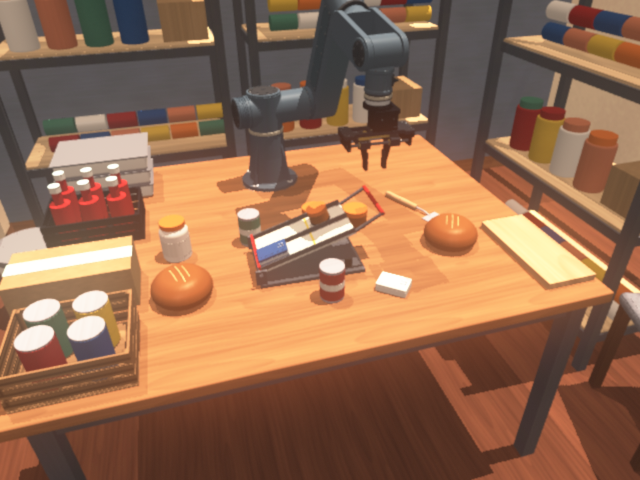

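```bash
python3 - <<'E'
from h import *
a=.313;H=np.array([.5623,-.1458]);e=np.array([np.cos(np.radians(88)),np.sin(np.radians(88))])
for nm,u,v,zl in [("jar top",225+366/4,175+288/4,.047),("tin top",381.2,217.3,.029)]:
    x=.2
    for _ in range(20):
        z=.045+x*np.sin(a)+zl*np.cos(a); P=at_z("top",u,v,z); s=(P[:2]-H)@e; x=(s+zl*np.sin(a))/np.cos(a)
    print(nm,x)
# initial
for nm,u,v,z in [("jar0",225+335/4,175+291/4,.092),("tin0",225+345/4,175+157/4,.074)]: print(nm,(at_z("top",u,v,z)[:2]-H)@e)
print(bot.read_state()['time_s'])
E
```

```text
Traceback (most recent call last):
  File "h.py", line 7, in at_z
    i=vision.camera_info(n); r=ray(i,u,v); return i['position']+r*(z-i['position'][2])/r[2]
ValueError: time passes only in moves, steps and waits
```

View pics/tq.png

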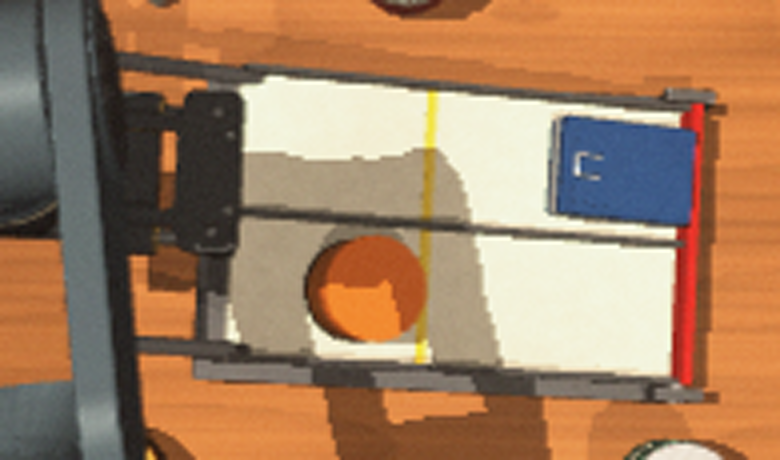

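```bash
python3 - <<'E'
from h import *
i=dict(vertical_fov=45.20011756650805,cx=321.274,cy=241.42,position=np.array([0.46614068,0.03325212,1.43705788]),rotation=np.array([[9.93863716e-03,-9.98315922e-01,5.71536874e-02],[-9.99950184e-01,-9.97518480e-03,-3.54198533e-04],[9.23720629e-04,-5.71473199e-02,-9.98365329e-01]]))
def az(u,v,z): r=ray(i,u,v); return i['position']+r*(z-i['position'][2])/r[2]
a=.313;H=np.array([.5623,-.1458]);e=np.array([np.cos(np.radians(88)),np.sin(np.radians(88))])
for nm,u,v,zl in [("jar top",225+368/4,175+288/4,.047),("tin top",381.2,217.3,.029)]:
    x=.2
    for _ in range(20):
        z=.045+x*np.sin(a)+zl*np.cos(a); x=((az(u,v,z)[:2]-H)@e+zl*np.sin(a))/np.cos(a)
    print(nm,x)
for nm,u,v,z in [("jar0",225+335/4,175+291/4,.092),("tin0",225+345/4,175+157/4,.074)]: print(nm,(az(u,v,z)[:2]-H)@e)
E
```

```text
jar top 0.21138462221381324
tin top 0.05114180755067639
jar0 0.2063503680117351
tin0 0.20450043793077297
```

```bash
python3 - <<'E'
from rig import bot
print(bot.read_state()['time_s']);print(bot.hand_in())
E
```

```text
19.2
the job is handed in; nothing more can be done
None
```

The job is handed in at 19.2 s. The tray stands by itself at about 0.31 rad, the tin rests at the red stop, and the jar is still behind the yellow line. No verdict is reported on hand-in.

**What I did:** I pinched the red bar from above and raised the tray in steps of about 0.015 rad, looking after each one. The tin began to slide at about 0.315 rad. I held that angle while it ran down, at an estimated 0.13 m/s or so at the end, then released the bar and withdrew straight up.

**Last checks, measured in the pictures after release:**
- **Tray:** the bar's depth gives about 0.31 rad, close to the 0.315 rad it was held at, so it did not drop.
- **Tin:** its centre is at x ≈ 51 mm and did not move after release. The stated resting place is 48–49 mm and the limit is 56 mm.
- **Jar:** its centre is at x ≈ 211 mm, against about 206 mm at the start. The difference is measuring error, and the limit is 185 mm.
- **Surroundings:** they look undisturbed in the final scene picture, though I did not measure them.

**What disagreed:**
- **First grip missed:** the fingers shut just above the bar. The wrist depth showed the fingertips about 13 mm behind the reported TCP, not the stated 11 mm ahead. I opened, went about 20 mm lower and gripped the bar properly, with the opening reading 11 mm on the 12 mm bar.
- **Script error:** one late script stopped with an error from the calibration call, so I redid the calculation with the saved calibration values.

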